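# Draw out the niche drawer with the pull hook

## Task

Pick up the pull hook from the cork mat, drop its tip into the brass eye of the middle drawer in the blue-tiled niche, and with the hook alone draw the drawer all the way out until it comes up firm against its concealed stop; keep a firm, steady pull on it there for a moment so that you know it is fully out, without yanking or straining the stop. Then unhook, leave the drawer out with the purple container standing upright in it, and lay the hook back down flat on the mat. Do not disturb the blender jar, the tumbler or the spoon, and keep your gripper off the drawer.

Things in the scene. Friction and masses are not known exactly. Their poses are not given: they have to be found in the camera images.
- hook_grip (a point): Pull hook, loose tool, 0.14 kg: point to grip, at mid-height of its dark wooden handle, by its centre of mass. Handle flat-sided, 26 wide (y), 34 high (z, underside 17 below the point), from 70 behind to 50 ahead of the point. x along the tool to the hook end, z up. A 6 thick steel rod runs on, cranking up 75 to 100 ahead of the point to 19 above it, and turns down 146 ahead.
- hook_tip (a point): Tip of the pull hook: centre of the round end (radius 3) of the 6 thick steel shaft that turns down from the rod, 137 ahead of and 12 below hook_grip. The shaft rises 31 from here to the rod's centre line, leaning 9 forward on the way, so that the tip points back towards the handle. Axes as hook_grip.
- eye (a point): Pull eye of the middle drawer: a level loop of 5 thick brass rod on the drawer's front, open from above. The point is the centre of its opening, at the rod's mid-thickness, 10 out from the drawer front. Opening 20 wide (y); the outer bar's centre line is 12 further out (-x). Axes of the drawer: x into the niche, y left, z up. 50 above the counter, 30 above the niche floor.
- drawer: Middle drawer, cream front, 170 long (x), 116 wide, 52 high, about 0.6 kg; origin under its centre on the niche floor, x into the niche. It slides on the niche floor along the niche's x axis, with 2.5 play a side, and carries the purple container. Its sliding drag, 2 to 7 N, differs from run to run.
- niche: Blue-tiled niche in a low wall, open above; origin mid-mouth at counter height, x into its depth, y left, z up. 560 wide inside, 310 deep, floor 20 above the counter, walls 214 high. A drawer unit 141 high fills it from 113 behind the mouth; the drawer slides out of its middle between two floor strips 10 high. A silicone lid leans on the unit's left front (fixed).
- stoprail: Strip under the drawer with its stop block; origin 177 behind the mouth on the niche floor. The block's setting varies and is out of sight: it stops the drawer with the eye anywhere from 25 behind to 3 in front of the mouth. It must be felt, as a clear rise of the pull above the drag. Stiff; over 20 N on it damages it. Firm against it: 7 N or more on it for 0.3 s, a steady pull of about 15 N.
- container_mid (a point): Purple plastic container with flip-top lid, 84 x 76 x 66 high, 0.15 kg, loose in the drawer; the point is its centre, 33 above its underside.
- jar_mid (a point): Blender jar of glass on a black collar with black lid, 104 across, 198 high, 0.8 kg, loose on the niche floor beside the drawer's path; the point is its centre, half-way up. It may stand left or right.
- tumbler_mid (a point): Steel tumbler, 73 across at the rim, 120 high, loose on the niche floor on the other side of the drawer's path; the point is its centre, half-way up.
- spoon: Wooden spoon, 240 long, loose on top of the drawer unit.
- mat: Cork mat fixed on the counter, 130 (x) by 270 (y), 4 thick; origin under its centre. The pull hook lies on it at the start and at the end.
Mind the look-alikes: they are no part of the job. Leave any green look-alike of the part that bears hook_grip alone. Leave any pink look-alike of the drawer alone.

How it is judged:
On the way, in this order (a step that is already met when the one before it is completed fails the run):
1. the hook's tip is through the eye (z of hook_tip in the frame of eye between -0.03 and -0.005 m and x of hook_tip in the frame of eye between -0.02 and 0.01 m and y of hook_tip in the frame of eye between -0.01 and 0.01 m), for 0.2 s.
2. still hooked, the drawer is drawn out and held firm against its stop with 7 N or more for 0.3 s (contact force between drawer and stoprail above 7 N and horizontal distance between hook_tip and eye below 0.024 m), for 0.3 s.
3. the hook is out of the eye (distance between hook_tip and eye above 0.05 m), for 0.1 s.
At the end, for the whole second after the job is handed in: After being felt firm on its stop, the drawer is left out at rest, its eye 30 mm or less inside the niche mouth; the purple container stands upright in it (0.1 rad); the hook, released, lies flat on its underside (0.12 rad), its grip point over the cork mat (x of eye in the frame of niche between -0.012 and 0.03 m and angle between container_mid's own z axis and vertical below 0.1 rad and horizontal distance between container_mid and drawer below 0.06 m and x of hook_grip in the frame of mat between -0.065 and 0.065 m and y of hook_grip in the frame of mat between -0.135 and 0.135 m and height (world z) of hook_grip below 0.026 m and angle between hook_grip's own z axis and vertical below 0.12 rad and linear speed of drawer below 0.01 m/s); the robot touches nothing.
It fails at once if the drawer is pulled against its stop with more than 20 N (contact force between drawer and stoprail above 20 N).
It fails at once if the gripper or arm touches the drawer (contact force between any of the fingers, the arm and drawer above 0.5 N).
It fails at once if the drawer is yanked faster than 0.25 m/s (linear speed of drawer above 0.25 m/s).
It fails at once if the purple container is tipped (angle between container_mid's own z axis and vertical above 0.35 rad).
It fails at once if the blender jar or the tumbler is shifted by more than 15 mm or tipped, or the spoon shifted by more than 20 mm (distance of any of jar_mid, tumbler_mid from where it was at the start of the episode above 0.015 m or angle between any of jar_mid, tumbler_mid's own z axis and vertical above 0.2 rad or distance of spoon from where it was at the start of the episode above 0.02 m).
It also fails if it takes over 66 s, if anything falls off the work surface, if the arm or the gripper's body presses on something with over 40 N, if the wrist force passes 120 N, or if a joint passes its speed limit or range.

## Robot

A 6-joint arm with a two-finger parallel gripper is mounted at the origin on the work surface. World frame = base frame: x ahead of the robot, y to its left, z up, the work surface at z = 0. Lengths are in m, angles in rad, forces in N, time in s.
With the tool pointing down it reaches from about 0.375 to 0.825 m from the base axis. Payload 5.5 kg.
Tool frame: the origin (TCP) lies on the centre line of the jaws, within the pads' length; the fingertips stand 25 mm ahead of it and the grasp point (between the pads) lies 6 mm ahead of it; z points along the fingers, y is the direction in which the jaws open and shut (so a half turn about z gives the same grasp; the last joint's range is limited). The gripper opens to 85 mm and grips with 20 to 120 N. Pads are 22 mm wide; open, the fingers measure 114 mm over their backs; the gripper's body (76 mm by 85 mm) begins 54 mm behind the grasp point. The pads swing forward as they close: fully open they stand 13 mm farther back than shut.
Start: joints at [-1.275, 0.314, -0.047, 1.21, 0, 1.571], TCP at [0.175, -0.574, 0.219] pointing down, gripper open.
Joint ranges: [-2.67, 2.67], [-0.69, 1.73], [-1.03, 1.25], [-2.08, 2.16], [-1.42, 1.45], [-3.14, 3.14]. Speed limits (rad/s): [2.39, 2.39, 3.01, 3.14, 3.14, 3.14].

## Interface

Orientations are given as a unit quaternion [x, y, z, w].
In Python, from station import * gives the robot as it stands. The module is installed in compiled form; this text tells all that it offers. Calls block until the motion is done:
- move_to(position, orientation): joint-space move of the TCP to a pose.
- line_to(position, speed=0.15, attitude=None, until_force=None): straight line of the TCP; attitude=None keeps the orientation; speed is the mean speed in m/s. With until_force (N) it stops when the force on the tool has changed by that much, and returns True; else False.
- move_joints(angles): joint-space move.
- set_gripper(opening, strength=None): finger opening in m; strength is the grip in N (None keeps the last); returns when the fingers have stopped.
- dwell(seconds).
- solve_ik(position, orientation): joint angles nearest the present ones, or None.
- read_state(): the state.
- snapshot(name): name is "scene" or "top"; returns the picture (400x640x3 uint8, red, green, blue); there is no depth.
- camera_info(name): a dict with "fx", "fy", "cx", "cy" (pixels), "eye" and "attitude" of the camera in the world. Camera axes: x right, y down, z forward; pixel columns grow to the right and rows downward; lengths in m; the calibration is good to about 2 mm. A picture is of the moment at which its call begins. camera_info takes no time and is no camera call.
A pose or a line that the arm cannot do raises IKError and nothing moves.
- close_job(): hands the job in, once; it reports no verdict.
Trained networks look in the newest picture that a camera, given by its name, has taken for a name from the list of things; names that differ only in an ending like _2 or _b are one class to them, and where a whole thing is asked for, a point or a joint stands for the part that bears it (a point fixed in the world has none). Each returns a list of dicts, best first, with "p" (0 to 1); they miss things now and then, are a little off and sometimes report something else, mostly with a low value. They report only what shows in the picture. A call takes as long as a camera call. They do not tell look-alikes from the thing itself.
- look_for(camera, query): "position" ([row, column] in pixels, amid what is visible of it).
The state is a dict: "clock": time; "joints": joint angles; "dq": joint speeds; "joint_torque": joint torques, N m; "ee_pos": TCP position; "tool_rot": TCP orientation; "ft_force": force on the tool from outside, world axes, zero at the start; "moment": the same for the moment, N m; "grip_width": finger opening in m.
Only numpy, scipy, OpenCV 4.12 (cv2) and the standard library are available. Lean on these libraries where they do the work, as an engineer would, in place of code of your own. Each camera call takes 0.05 s, during which the arm holds its last target.

## Working session

There is one attempt and no reset: what is moved stays moved. The work goes in short steps, each a Python script; the robot and the scene stay as the last script left them, time stands still between calls to the robot, and variables do not carry over. Pictures are saved under pics/ and viewed, and the job is handed in when it is done.

```bash
mkdir -p pics
cat > h.py <<'E'
from station import *
import numpy as np, cv2
from scipy.spatial.transform import Rotation as R
def save(n,im): cv2.imwrite('pics/'+n+'.png',cv2.cvtColor(im,cv2.COLOR_RGB2BGR))
def ray(cam,rc):
    c=camera_info(cam); d=np.array([(rc[1]-c['cx'])/c['fx'],(rc[0]-c['cy'])/c['fy'],1.])
    return np.array(c['eye']),R.from_quat(c['attitude']).apply(d)
def atz(cam,rc,z):
    e,d=ray(cam,rc); return e+d*(z-e[2])/d[2]
def proj(cam,p):
    c=camera_info(cam); q=R.from_quat(c['attitude']).inv().apply(np.array(p)-np.array(c['eye']))
    return [c['cy']+c['fy']*q[1]/q[2],c['cx']+c['fx']*q[0]/q[2]]
def tri(rc1,rc2):
    e1,d1=ray('top',rc1);e2,d2=ray('scene',rc2)
    A=np.stack([d1,-d2],1);s=np.linalg.lstsq(A,e2-e1,rcond=None)[0]
    a=e1+d1*s[0];b=e2+d2*s[1];return (a+b)/2,np.linalg.norm(a-b)
E
python3 - <<'E'
from h import *
np.set_printoptions(precision=3,suppress=True)
for c in('scene','top'):
    save(c+'0',snapshot(c)); i=camera_info(c); print(c,i)
    for q in('hook_grip','hook_tip','eye','drawer','container_mid','jar_mid','tumbler_mid','spoon','mat','niche'):
        print(q,[(np.round(d['position'],1).tolist(),round(d['p'],2)) for d in look_for(c,q)])
s=read_state();print(s['clock'],s['ft_force'],s['tool_rot'],s['grip_width'])
E
```

```text
scene {'fx': 473.49823606031356, 'fy': 473.49823606031356, 'cx': 322.0391440150598, 'cy': 205.35075514410826, 'eye': array([ 1.167, -0.45 ,  1.07 ]), 'attitude': array([ 0.821,  0.467, -0.164, -0.283])}
hook_grip [([193.8, 190.9], 0.92), ([228.3, 277.5], 0.56)]
hook_tip [([233.0, 275.2], 0.9), ([189.6, 187.3], 0.72)]
eye [([168.5, 383.5], 0.62)]
drawer [([168.9, 381.3], 0.91)]
container_mid []
jar_mid [([244.6, 339.0], 0.95)]
tumbler_mid [([203.3, 432.2], 0.86)]
spoon [([270.0, 405.9], 0.64)]
mat [([240.4, 251.2], 0.69)]
niche [([281.2, 401.2], 0.64)]
top {'fx': 401.23796441866006, 'fy': 401.23796441866006, 'cx': 320.16509483884204, 'cy': 195.25605927723305, 'eye': array([ 0.376, -0.062,  1.057]), 'attitude': array([ 0.713, -0.698,  0.053, -0.044])}
hook_grip [([217.4, 363.2], 0.82), ([323.8, 423.1], 0.7)]
hook_tip [([219.8, 365.7], 0.92)]
eye [([229.5, 217.2], 0.92), ([118.6, 269.9], 0.66)]
drawer [([229.0, 213.3], 0.75), ([116.6, 274.9], 0.64)]
container_mid []
jar_mid [([128.6, 338.1], 0.9)]
tumbler_mid [([140.5, 211.0], 0.88)]
spoon [([69.1, 300.1], 0.58)]
mat [([219.0, 385.7], 0.72)]
niche [([220.2, 365.0], 0.71), ([141.4, 211.4], 0.7), ([79.6, 259.7], 0.57), ([221.2, 388.9], 0.34)]
1.1 [-0.021 -0.016 -0.37 ] [ 0.989  0.147 -0.    -0.   ] 0.0857996437550068
```

View pics/scene0.png

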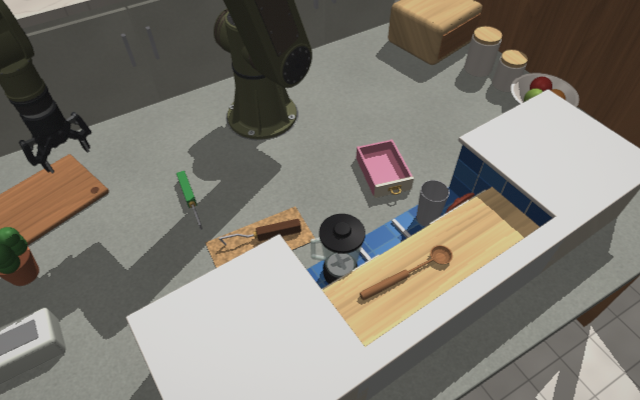

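View pics/top0.png

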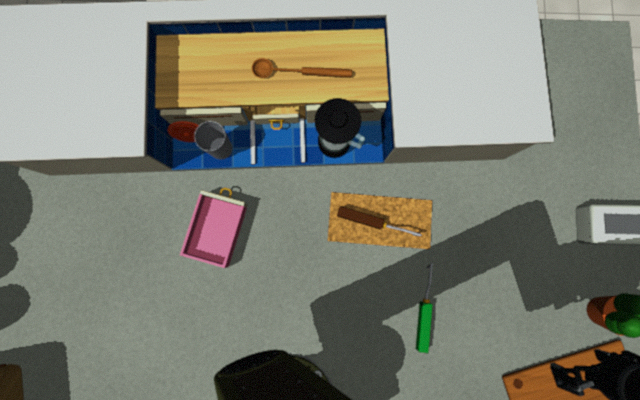

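The scene picture shows the brown-handled hook on the cork mat at about (230,275), a green hook at (190,188) and a pink drawer at (168,383). In the top view the brown hook is at about (217,365), the green one at (325,425), the pink drawer's eye at (190,230) and the middle drawer's eye at (124,277). The brown hook fits because it lies on the mat. The drawer in the niche with the cream front fits, so the pink one is left alone. I'll confirm both in a crop.

Run:
```python
from h import *
im=cv2.cvtColor(cv2.imread('pics/top0.png'),cv2.COLOR_BGR2RGB)
a=cv2.resize(im[190:250,320:440],None,fx=6,fy=6,interpolation=cv2.INTER_CUBIC)
b=cv2.resize(im[90:175,230:350],None,fx=6,fy=6,interpolation=cv2.INTER_CUBIC)
save('cropA',a);save('cropB',b)
```

```text
(no output)
```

View pics/cropA.png

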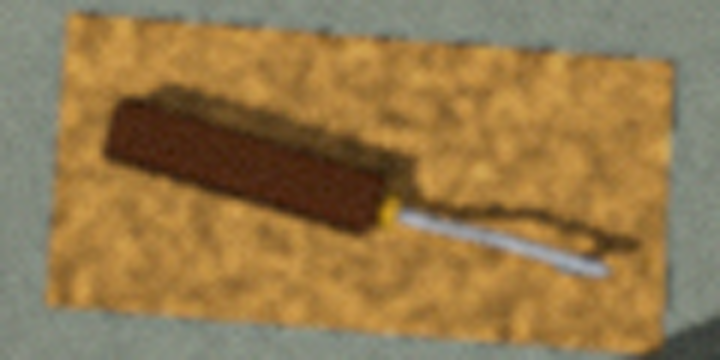

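View pics/cropB.png

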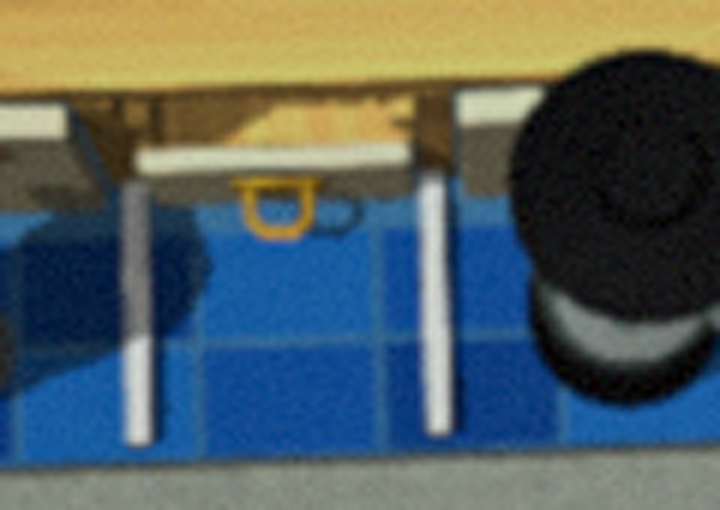

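Run:
```python
from h import *
np.set_printoptions(precision=4,suppress=True)
im=cv2.imread('pics/top0.png');hsv=cv2.cvtColor(im,cv2.COLOR_BGR2HSV).astype(int)
def crop(u,v,r0,c0): return [(v+.5)/6-.5+r0,(u+.5)/6-.5+c0]
# hook handle
H,S,V=hsv[...,0],hsv[...,1],hsv[...,2]
b=im[...,0].astype(int);g=im[...,1].astype(int);r=im[...,2].astype(int)
m=((r<115)&(r>g+15)&(g<55)); m[:200]=0;m[235:]=0;m[:,:332]=0;m[:,392:]=0
m=cv2.morphologyEx(m.astype(np.uint8),cv2.MORPH_OPEN,np.ones((3,3)))
ys,xs=np.nonzero(m);print(len(xs)); rect=cv2.minAreaRect(np.stack([xs,ys],1).astype(np.float32));print(rect)
P=[atz('top',[p[1],p[0]],0.038)[:2] for p in cv2.boxPoints(rect)];print(np.array(P))
c=atz('top',[rect[0][1],rect[0][0]],0.038);print('handle centre',c)
tip=atz('top',crop(608,270,190,320),0.04);print('rod end (top)',tip)
rb=atz('top',crop(400,213,190,320),0.025);print('rod begin',rb)
# mat corners
for u,v in[(70,13),(672,62),(660,350),(50,305)]: print('mat',atz('top',crop(u,v,190,320),0.004))
# eye
for n,(u,v),z in[('opening',(278,207),.05),('outer bar',(280,235),.05),('L',(247,207),.05),('R',(309,207),.05),
  ('stripLtop',(133,185),.03),('stripLbot',(139,440),.03),('stripRtop',(432,180),.03),('stripRbot',(440,430),.03),('mouthL',(0,466),.02),('mouthR',(700,446),.02),('frontL',(137,158),.072),('frontR',(411,152),.072)]:
    print(n,atz('top',crop(u,v,90,230),z))
e=look_for('top','eye')
```

```text
511
((360.7736511230469, 216.95143127441406), (46.83906936645508, 11.612112045288086), 16.50436019897461)
[[ 0.4664 -0.1163]
 [ 0.4952 -0.1243]
 [ 0.4636 -0.2394]
 [ 0.435  -0.2309]]
handle centre [ 0.465  -0.1778  0.038 ]
rod end (top) [ 0.4234 -0.3305  0.04  ]
rod begin [ 0.4466 -0.2452  0.025 ]
mat [ 0.5333 -0.1027  0.004 ]
mat [ 0.5174 -0.3697  0.004 ]
mat [ 0.3908 -0.3622  0.004 ]
mat [ 0.4047 -0.0962  0.004 ]
opening [0.7006 0.0457 0.05  ]
outer bar [0.6881 0.0444 0.05  ]
L [0.7003 0.0591 0.05  ]
R [0.7009 0.0323 0.05  ]
stripLtop [0.7155 0.112  0.03  ]
stripLbot [0.6007 0.1043 0.03  ]
stripRtop [ 0.7211 -0.0197  0.03  ]
stripRbot [ 0.6083 -0.0263  0.03  ]
mouthL [0.5898 0.1662 0.02  ]
mouthR [ 0.6061 -0.1405  0.02  ]
frontL [0.7135 0.1038 0.072 ]
frontR [ 0.7191 -0.0122  0.072 ]
```

```bash
cat >> h.py <<'E'
def down(a): return (R.from_euler('z',a,degrees=True)*R.from_euler('x',180,degrees=True)).as_quat()
def hookpts(g,yaw):
    r=R.from_euler('z',yaw,degrees=True)
    return {n:np.array(g)+r.apply(v) for n,v in dict(back=[-.07,0,.017],front=[.05,0,.017],tip=[.137,0,-.012],bend=[.146,0,.019],backL=[-.07,.013,.017],backR=[-.07,-.013,.017],frontL=[.05,.013,.017],frontR=[.05,-.013,.017]).items()}
G0=np.array([.464,-.188,.021]);Y0=-105.3
E
python3 - <<'E'
from h import *
np.set_printoptions(precision=3,suppress=True)
for c in('top','scene'):
    im=cv2.cvtColor(cv2.imread(f'pics/{c}0.png'),cv2.COLOR_BGR2RGB)
    r0,c0=(190,320) if c=='top' else (200,200)
    k=im[r0:r0+70,c0:c0+125]; k=cv2.resize(k,None,fx=6,fy=6,interpolation=cv2.INTER_CUBIC)
    for n,p in hookpts(G0,Y0).items():
        q=proj(c,p); cv2.circle(k,(int((q[1]-c0+.5)*6),int((q[0]-r0+.5)*6)),3,(0,255,255),-1)
    save('chk_'+c,k)
for k in(0,180):
    for n,p,a in[('pick',[G0[0],G0[1],.034],Y0),('up',[G0[0],G0[1],.15],Y0),('mid',[.46,.0,.15],3.3),('ins',[.564,.037,.06],3.3),('insup',[.564,.037,.14],3.3),('out',[.455,.03,.06],3.3)]:
        print(k,n,solve_ik(p,down(a+k)))
E
```

```text
0 pick [-0.385  0.286 -0.544  0.741  0.    -1.689]
0 up [-0.385  0.169 -0.396  1.006  0.    -1.689]
0 mid [ 0.     0.095 -0.483  0.994  0.     3.084]
0 ins [ 0.066  0.362 -0.362  0.846  0.    -3.134]
0 insup [ 0.066  0.292 -0.261  1.017  0.    -3.134]
0 out [ 0.066  0.179 -0.615  0.777  0.    -3.133]
180 pick [-0.385  0.286 -0.544  0.741  0.     1.453]
180 up [-0.385  0.169 -0.396  1.006  0.     1.453]
180 mid [ 0.     0.095 -0.483  0.994  0.    -0.058]
180 ins [ 0.066  0.362 -0.362  0.846  0.     0.008]
180 insup [ 0.066  0.292 -0.261  1.017  0.     0.008]
180 out [ 0.066  0.179 -0.615  0.777  0.     0.008]
```

View pics/chk_top.png

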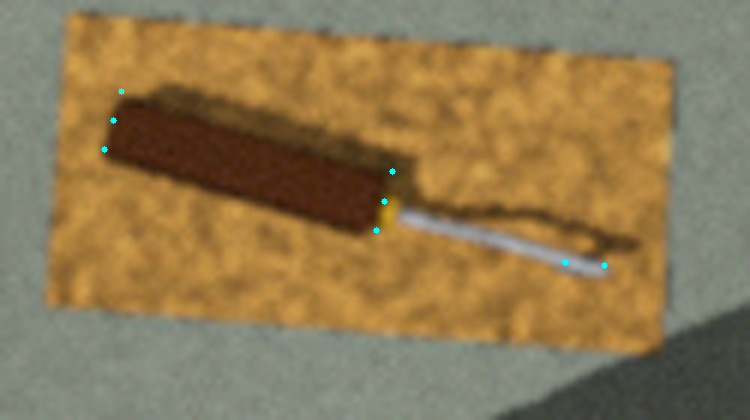

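View pics/chk_scene.png

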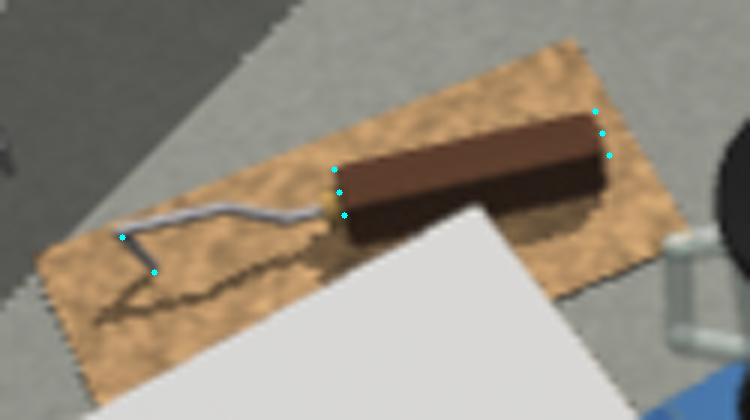

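The crops confirm the brown-handled hook on the mat: my pose overlay fits within about 1 px in both views. The eye is the brass loop on the cream drawer in the niche. I'll grasp the hook now.

```bash
sed -i 's/^G0=.*/G0=np.array([.4625,-.1885,.021]);Y0=-105.3/' h.py
python3 - <<'E'
from h import *
np.set_printoptions(precision=4,suppress=True)
q=down(Y0+180)
move_to([G0[0],G0[1],.12],q)
print(line_to([G0[0],G0[1],.034],speed=.12,until_force=8), read_state()['ee_pos'])
print(set_gripper(0.0,80)); s=read_state();print(s['grip_width'],s['ft_force'],s['ee_pos'],s['clock'])
line_to([G0[0],G0[1],.17],speed=.12)
s=read_state();print(s['grip_width'],s['ft_force'],s['ee_pos'])
move_to([.455,.03,.17],down(3.3+180))
s=read_state();print(s['grip_width'],s['ft_force'],s['moment'],s['ee_pos'],s['clock'])
for c in('top','scene'):
    im=snapshot(c);save('g_'+c,im); print(c,[(d['position'],d['p']) for d in look_for(c,'hook_tip')])
    g=s['ee_pos']+np.array([0,0,-.013]); P=hookpts(g,3.3); t=proj(c,P['tip']);print(t)
    r0,c0=int(t[0])-40,int(t[1])-60;r0=max(r0,0)
    k=cv2.resize(im[r0:r0+80,c0:c0+120],None,fx=6,fy=6,interpolation=cv2.INTER_CUBIC)
    for n,p in P.items():
        z=proj(c,p);cv2.circle(k,(int((z[1]-c0+.5)*6),int((z[0]-r0+.5)*6)),3,(0,255,255),-1)
    save('gc_'+c,k);print(r0,c0)
E
```

```text
False [ 0.463  -0.1888  0.0345]
False
-0.00017248745643488146 [ 0.1949 -0.9238  0.0655] [ 0.4624 -0.1885  0.034 ] 4.5667
-4.282051970524921e-05 [ 0.6709 -1.1251 -0.0279] [ 0.4619 -0.1883  0.1692]
0.0003141978995032067 [-0.6309  0.134  -0.0509] [-0.0826 -0.018  -0.0041] [0.455  0.0297 0.1698] 7.15
top [([220.9, 367.1], 0.96), ([324.0, 425.3], 0.85)]
[np.float64(156.6130229383412), np.float64(273.82677724840835)]
116 213
scene [([230.6, 275.4], 0.8), ([193.1, 187.5], 0.74)]
[np.float64(200.56016601201506), np.float64(374.458765020506)]
160 314
```

View pics/gc_top.png

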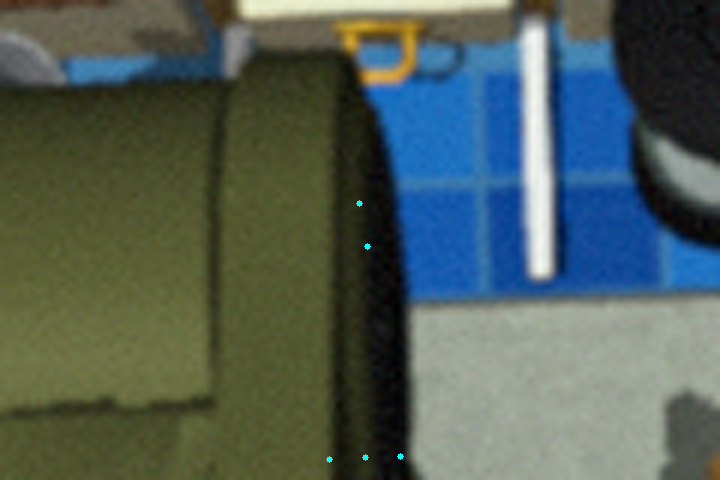

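View pics/gc_scene.png

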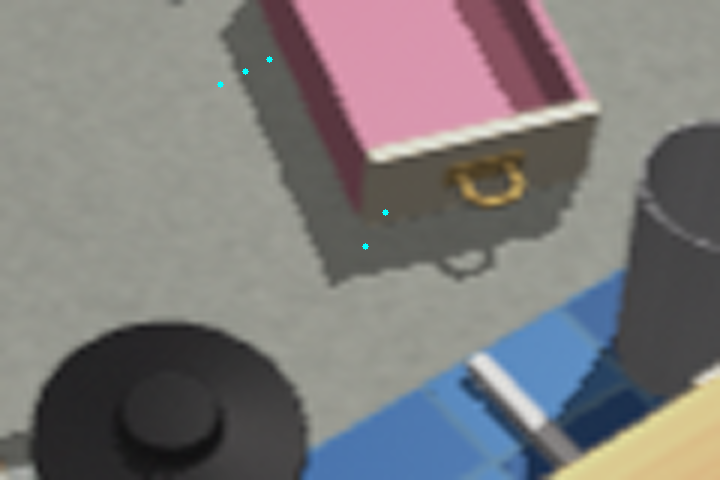

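The grasp missed: grip width is 0 and the hook is still on the mat. I'll look before trying again.

Run:
```python
from h import *
for c,(r0,c0) in dict(top=(190,320),scene=(200,200)).items():
    im=cv2.cvtColor(cv2.imread(f'pics/g_{c}.png'),cv2.COLOR_BGR2RGB)
    k=cv2.resize(im[r0:r0+70,c0:c0+125],None,fx=6,fy=6,interpolation=cv2.INTER_CUBIC)
    for n,p in hookpts(G0,Y0).items():
        q=proj(c,p); cv2.circle(k,(int((q[1]-c0+.5)*6),int((q[0]-r0+.5)*6)),3,(0,255,255),-1)
    save('m_'+c,k)
```

```text
(no output)
```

View pics/m_top.png

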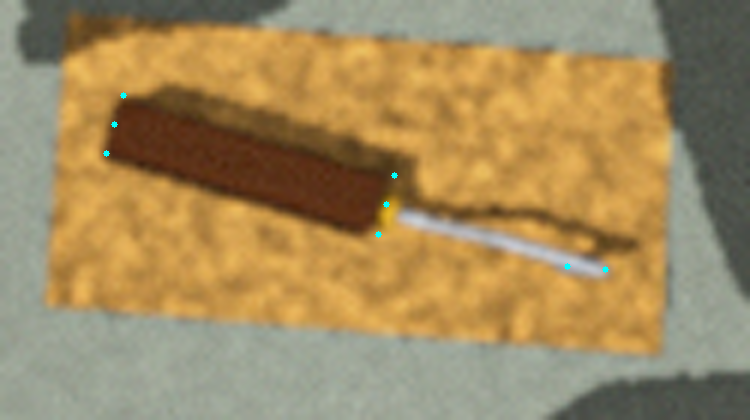

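View pics/g_scene.png

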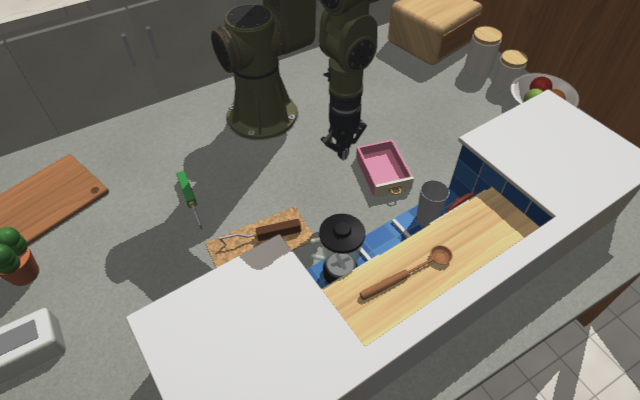

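Run:
```python
from h import *
s=read_state();print(s['ee_pos'],s['grip_width'],R.from_quat(s['tool_rot']).as_matrix().round(3))
print(proj('scene',s['ee_pos']),proj('scene',s['ee_pos']-[0,0,.025]))
im=snapshot('scene');save('x',cv2.resize(im[100:180,280:400],None,fx=6,fy=6,interpolation=cv2.INTER_CUBIC))
```

```text
[0.45510716 0.02950634 0.16994347] -0.0003622481313918508 [[-0.998 -0.056 -0.   ]
 [-0.056  0.998 -0.   ]
 [ 0.    -0.    -1.   ]]
[np.float64(160.79636203182918), np.float64(342.92052862085455)] [np.float64(167.32383256311493), np.float64(342.64754064919805)]
```

View pics/x.png

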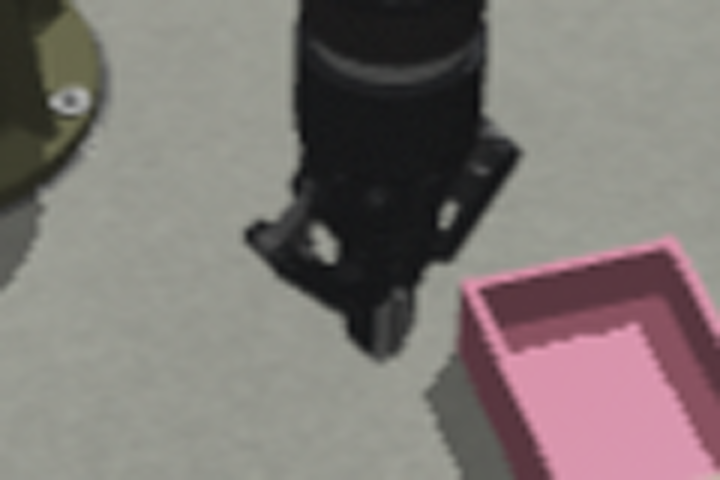

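The gripper is shut at crop (380,355), which is image row 159. The calibration predicts the fingertip at row 167, about 30 mm lower. I'll measure the true fingertip height by touching bare counter.

Run:
```python
from h import *
np.set_printoptions(precision=4,suppress=True)
line_to([.455,0,.06],.12)
print(line_to([.455,0,.0],.04,until_force=3)); s=read_state();print(s['ee_pos'],s['ft_force'],s['clock'])
im=snapshot('scene');save('x2',cv2.resize(im[120:220,270:390],None,fx=6,fy=6,interpolation=cv2.INTER_CUBIC))
print(proj('scene',[.455,0,0]))
```

```text
False
[0.4553 0.     0.0002] [0.3577 0.5659 0.3851] 10.15
[np.float64(205.57262591265024), np.float64(332.50078255516064)]
```

View pics/x2.png

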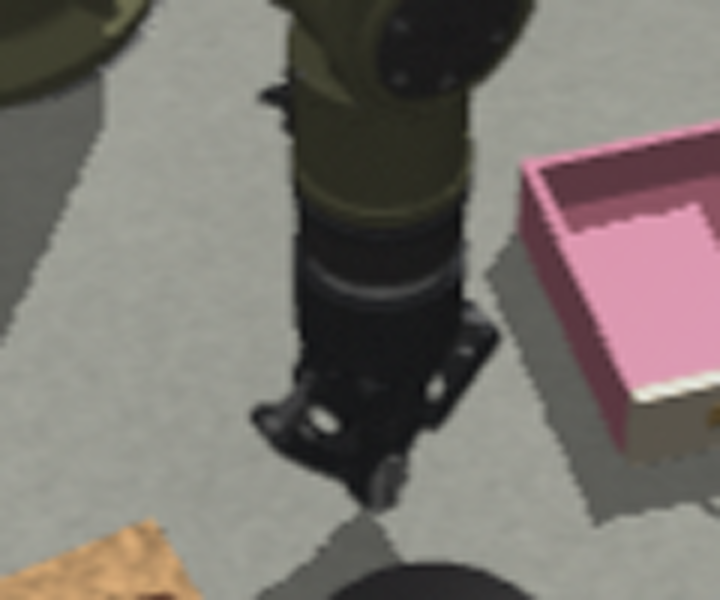

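Run:
```python
from h import *
np.set_printoptions(precision=4,suppress=True)
print(line_to([.455,0,-.025],.03,until_force=3)); s=read_state();print(s['ee_pos'],s['ft_force'],s['clock'])
im=snapshot('scene');save('x3',cv2.resize(im[150:230,270:390],None,fx=6,fy=6,interpolation=cv2.INTER_CUBIC))
line_to([.455,0,.05],.12)
```

```text
True
[ 0.4551 -0.     -0.012 ] [-1.5326 -0.1453  9.4953] 10.7083
```

View pics/x3.png

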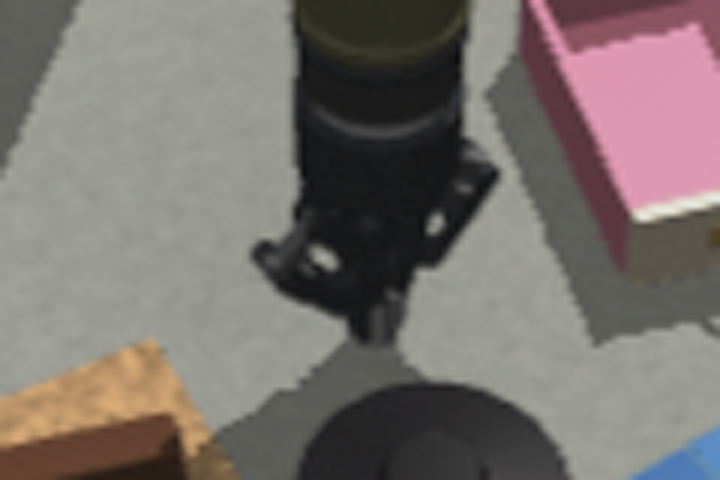

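The fingertip touched the counter at a reported TCP z of -0.012, so the tool sits about 37 mm higher than stated, while xy agrees. I'll re-grasp with that correction and a force guard.

Run:
```python
from h import *
np.set_printoptions(precision=4,suppress=True)
q=down(Y0+180)
line_to([.455,0,.1],.2)
set_gripper(0.085)
move_to([G0[0],G0[1],.08],q)
print(line_to([G0[0],G0[1],-.005],speed=.10,until_force=6), read_state()['ee_pos'])
print(set_gripper(0.0,80)); s=read_state();print(s['grip_width'],s['ft_force'],s['ee_pos'],s['clock'])
```

```text
False [ 0.463  -0.1886 -0.0045]
False
0.025105567894435583 [0.6906 0.035  5.0619] [ 0.463  -0.1887 -0.0045] 15.5333
```

```bash
cat > look.py <<'E'
from h import *
import sys
np.set_printoptions(precision=4,suppress=True)
def look(tag,yaw,dz,dx=0):
    s=read_state();print(s['grip_width'],s['ft_force'],s['moment'],s['ee_pos'],s['clock'])
    g=s['ee_pos']+np.array([0,0,dz]); P=hookpts(g,yaw)
    for c in('top','scene'):
        im=snapshot(c); save(tag+c+'F',im); print(c,[(np.round(d['position'],1),round(d['p'],2)) for d in look_for(c,'hook_tip')])
        t=proj(c,P['tip']);r0,c0=max(int(t[0])-40,0),int(t[1])-60
        k=cv2.resize(im[r0:r0+80,c0:c0+120],None,fx=6,fy=6,interpolation=cv2.INTER_CUBIC)
        for n,p in P.items():
            z=proj(c,p);cv2.circle(k,(int((z[1]-c0+.5)*6),int((z[0]-r0+.5)*6)),3,(0,255,255),-1)
        save(tag+c,k);print(c,t,r0,c0)
E
python3 - <<'E'
from look import *
line_to([G0[0],G0[1],.07],speed=.12)
move_to([.46,0.0,.07],down(3.3+180))
look('l1',3.3,.026)
E
```

```text
0.02454458853348202 [-0.2295  0.7329 -1.8681] [-0.0116 -0.0182  0.0139] [ 0.4598 -0.0003  0.0697] 17.6583
top [(array([326.4, 425.4]), 0.9), (array([115.2, 273.6]), 0.19)]
top [np.float64(160.757039490912), np.float64(288.48376843495873)] 120 228
scene [(array([191.9, 341.3]), 0.86)]
scene [np.float64(221.29572290830674), np.float64(364.0117048608725)] 181 304
```

View pics/l1top.png

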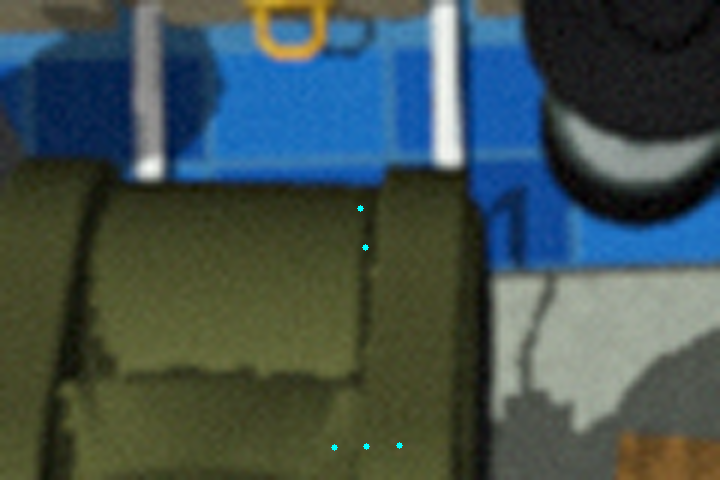

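View pics/l1scene.png

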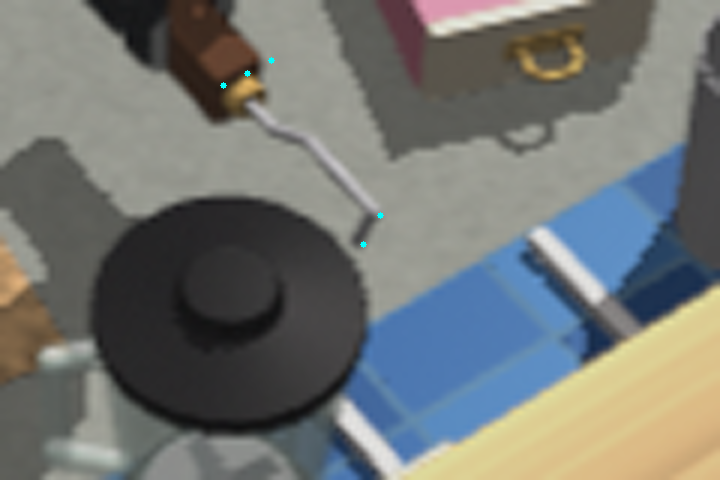

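Run:
```python
from look import *
move_to([.48,0.0,.04],down(-55+180))
look('l2',-55,.026)
```

```text
0.02484471882993232 [ 1.0045 -0.1411 -1.1138] [-0.0476 -0.0236 -0.0118] [ 0.48   -0.0001  0.0401] 18.8167
top [(array([320.3, 424.7]), 0.7), (array([115.3, 274.1]), 0.21)]
top [np.float64(179.10462564891594), np.float64(336.00675734999203)] 139 276
scene [(array([191.8, 186.1]), 0.7), (array([203.9, 336.4]), 0.53)]
scene [np.float64(237.0579013151933), np.float64(316.6246813479279)] 197 256
```

View pics/l2top.png

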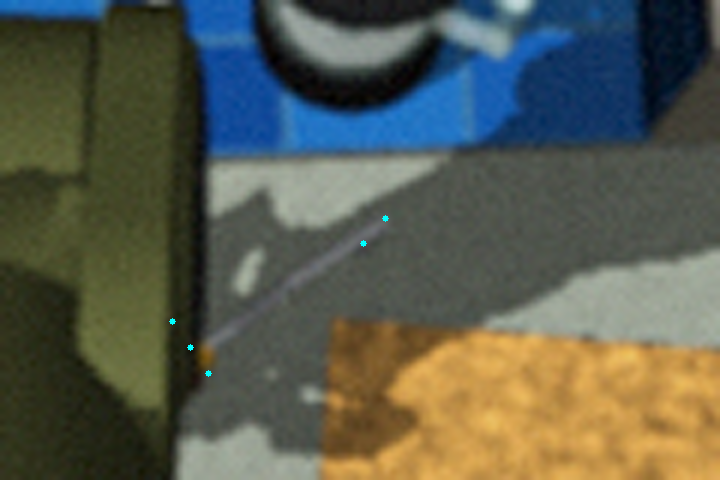

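View pics/l2scene.png

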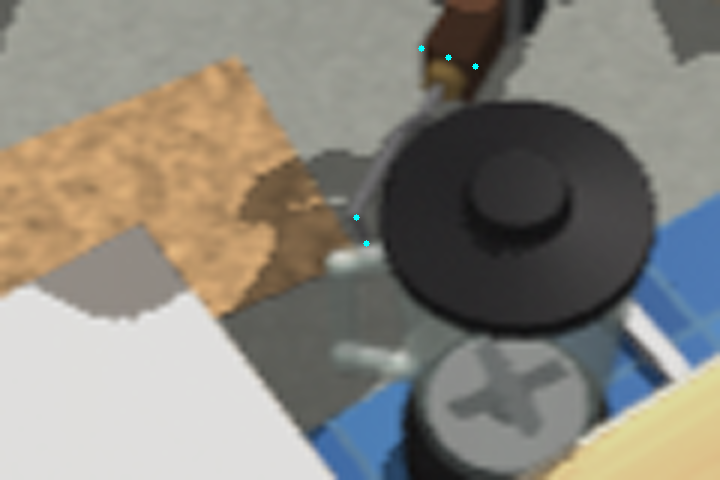

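The hook fits the overlay within 1 px in both views and the lateral agreement is good, so I'll insert the tip into the eye with a force guard.

```bash
cat >> look.py <<'E'
EYE=np.array([.7005,.0456,.05]);YN=3.3;RN=R.from_euler('z',YN,degrees=True)
def tcp_for(rel):  # tip position relative to EYE0 in drawer axes
    tip=EYE+RN.apply(rel); return tip-RN.apply([.137,0,-.012])-[0,0,.026]
def rel_now():
    s=read_state(); return RN.inv().apply(s['ee_pos']+np.array([0,0,.026])+RN.apply([.137,0,-.012])-EYE)
E
python3 - <<'E'
from look import *
q=down(YN+180)
move_to(tcp_for([-.06,0,.05]),q)
line_to(tcp_for([-.0042,0,.05]),.08)
line_to(tcp_for([-.0042,0,.012]),.06)
dwell(.1);s=read_state();print(s['ft_force'],rel_now(),s['clock'])
print(line_to(tcp_for([-.0042,0,-.014]),.03,until_force=2.5))
s=read_state();print(s['ft_force'],rel_now(),s['clock'])
look('l3',3.3,.026)
E
```

```text
[ 0.7773  0.182  -1.4741] [-0.0037  0.      0.0124] 21.6583
False
[-0.1529 -0.1385 -0.1962] [-0.004   0.     -0.0138] 22.675
0.025017059207526456 [-0.1529 -0.1385 -0.1962] [-0.0156  0.0647 -0.0291] [0.5597 0.0375 0.0222] 22.675
top [(array([322. , 424.2]), 0.9)]
top [np.float64(127.24688837210861), np.float64(276.47469818917966)] 87 216
scene [(array([224.6, 372.6]), 0.85), (array([188.6, 187. ]), 0.8)]
scene [np.float64(253.0250948019905), np.float64(396.69671922833635)] 213 336
```

View pics/l3top.png

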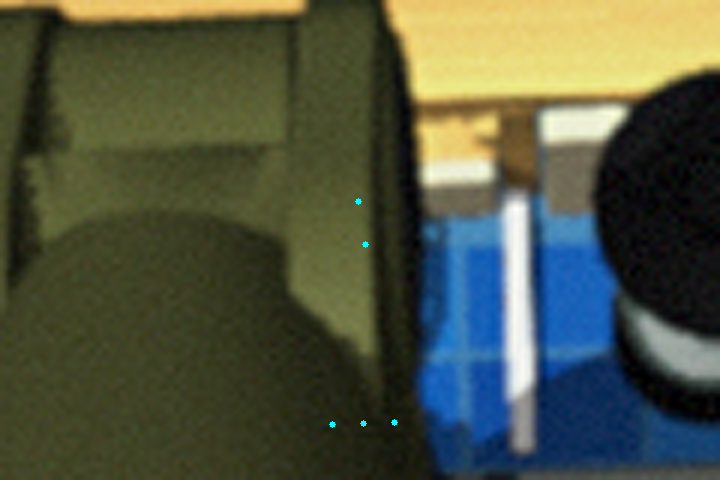

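View pics/l3scene.png

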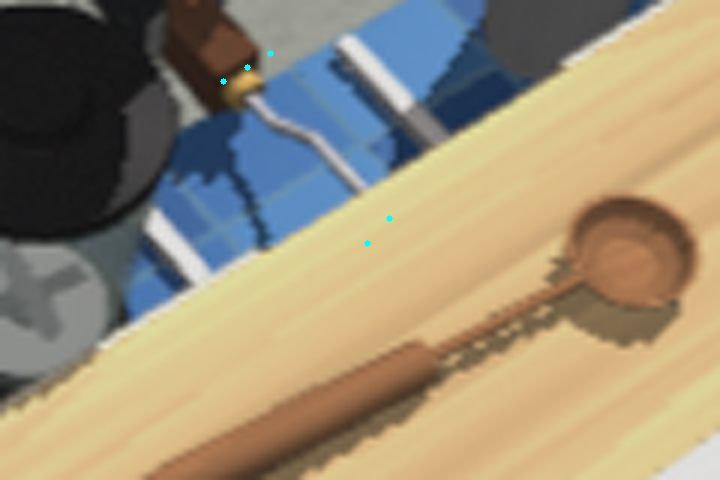

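No contact on the way down, consistent with being through the eye. I'll pull gently and check that the force shows the drawer is hooked.

Run:
```python
from look import *
dwell(.25)
b=read_state()['ft_force']
for x in(-.015,-.03,-.045):
    r=line_to(tcp_for([x,0,-.014]),.04,until_force=11)
    f=[RN.inv().apply(read_state()['ft_force'])]
    print(r,np.array(f),rel_now(),read_state()['clock'])
im=snapshot('top');save('p1',cv2.resize(im[80:180,216:346],None,fx=6,fy=6))
```

```text
False [[ 1.7019 -0.3838 -1.0443]] [-0.0151  0.     -0.0138] 23.5417
False [[ 0.9349 -0.5517 -0.4372]] [-0.0304 -0.     -0.014 ] 24.0667
False [[ 2.0431  0.6775 -0.86  ]] [-0.0456  0.     -0.0141] 24.5917
```

View pics/p1.png

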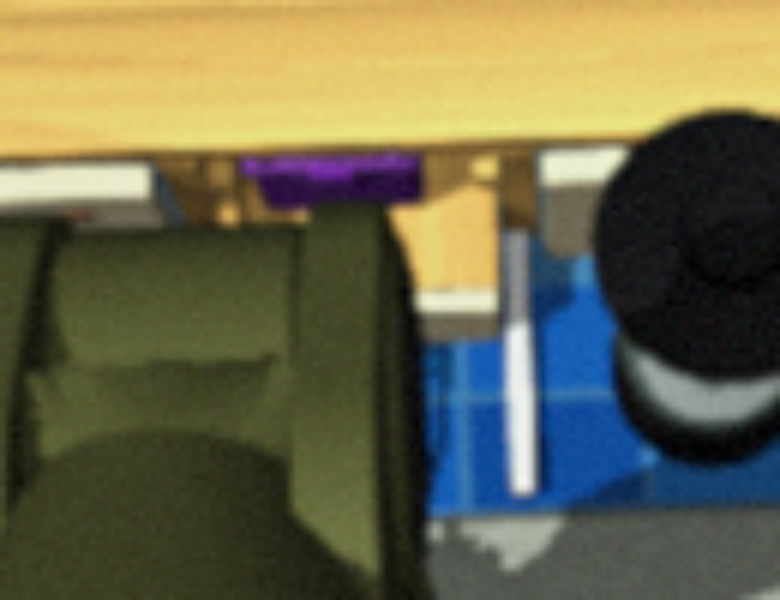

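The drawer is coming out: its front edge is at crop row 300 and the purple container is showing. Drag is about 2 N. I'll creep out to the stop.

```bash
cat >> look.py <<'E'
def fx(n=4):
    v=[]
    for _ in range(n):
        dwell(.03); v.append(RN.inv().apply(read_state()['ft_force'])[0])
    return np.mean(v),np.std(v)
E
python3 - <<'E'
from look import *
line_to(tcp_for([-.080,0,-.014]),.04,until_force=9)
print(fx(),rel_now())
r=line_to(tcp_for([-.128,0,-.014]),.012,until_force=5)
s=read_state();print(r,RN.inv().apply(s['ft_force']),rel_now(),s['clock'],fx(8),s['grip_width'])
E
```

```text
(np.float64(1.5694770884767542), np.float64(0.5807401452163093)) [-0.0804 -0.     -0.0142]
True [ 1.6028  0.158  -3.1033] [-0.112  -0.     -0.0141] 28.2833 (np.float64(0.9278886953491102), np.float64(0.636176901623724)) 0.024802775171989814
```

Run:
```python
from look import *
x=-.112
for i in range(14):
    x-=.001
    r=line_to(tcp_for([x,0,-.014]),.012,until_force=6)
    m,sd=fx(3); s=read_state();print(round(x,4),r,round(m,2),round(sd,2),rel_now(),round(s['grip_width'],4),round(s['clock'],2))
    if m>6: break
```

```text
-0.113 False 5.35 0.41 [-0.1121  0.     -0.0139] 0.0249 28.98
-0.114 False 7.17 0.13 [-0.1122 -0.     -0.0137] 0.0249 29.32
```

The pull rises steadily (5.4 N, then 7.2 N) while the hook no longer moves, so this is the stop. I'll ramp to about 14 N and hold.

Run:
```python
from look import *
x=-.114
for i in range(10):
    x-=.0007
    line_to(tcp_for([x,0,-.014]),.012,until_force=8)
    m,sd=fx(3); s=read_state();print(round(x,4),round(m,2),round(sd,2),rel_now(),round(s['grip_width'],4),round(s['clock'],2))
    if m>13: break
for i in range(4): print(fx(6),rel_now())
print(read_state()['clock'])
im=snapshot('top');save('p2',cv2.resize(im[60:180,206:346],None,fx=5,fy=5))
```

```text
-0.1147 8.73 0.34 [-0.1123  0.     -0.0135] 0.0247 29.68
-0.1154 10.03 0.17 [-0.1123  0.     -0.0133] 0.0249 30.02
-0.1161 11.23 0.2 [-0.1122  0.     -0.0131] 0.0247 30.38
-0.1168 12.45 0.31 [-0.1122  0.     -0.0128] 0.0245 30.73
-0.1175 14.46 0.9 [-0.1122  0.     -0.0126] 0.0248 31.07
(np.float64(13.944717918438585), np.float64(0.5089895343218859)) [-0.1122  0.     -0.0126]
(np.float64(13.8390217675651), np.float64(0.3763169333526737)) [-0.1122  0.     -0.0126]
(np.float64(13.894144795956562), np.float64(0.39268864603034537)) [-0.1122  0.     -0.0126]
(np.float64(14.10126962812084), np.float64(0.26399538802396005)) [-0.1122  0.     -0.0126]
31.875
```

View pics/p2.png

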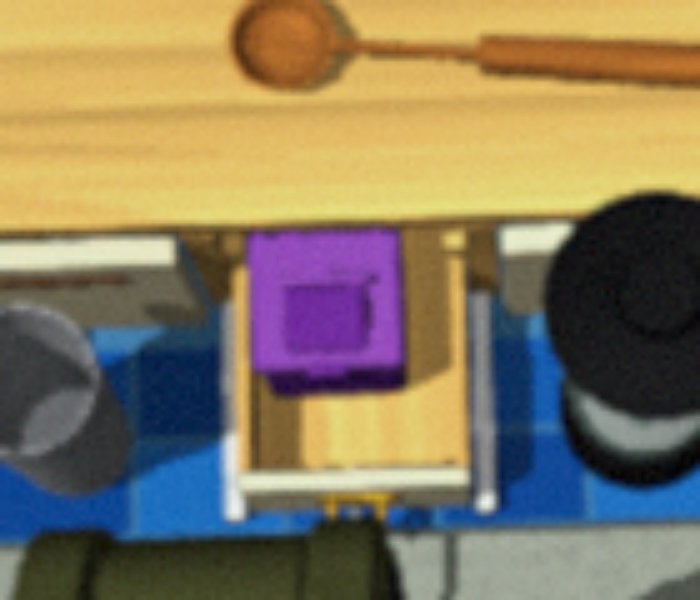

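It held about 14 N for over 0.8 s without moving, and the picture shows the drawer out with the container upright in it. Next I'll ease off, lift out of the eye and back away.

Run:
```python
from look import *
line_to(tcp_for([-.1062,0,-.0135]),.03)
print(fx(4),rel_now())
r=line_to(tcp_for([-.1062,0,.030]),.04,until_force=4)
s=read_state();print(r,s['ft_force'],rel_now(),s['clock'])
if not r:
    line_to(tcp_for([-.1062,0,.065]),.1)
    line_to(tcp_for([-.16,0,.065]),.1)
    s=read_state();print(s['ft_force'],rel_now(),s['clock'],s['grip_width'])
im=snapshot('top');save('p3',cv2.resize(im[60:220,206:446],None,fx=3,fy=3))
```

```text
(np.float64(0.036274074678215265), np.float64(0.2301799099804288)) [-0.1068 -0.     -0.0137]
False [-0.3302 -0.451  -1.7688] [-0.1065  0.      0.0297] 33.8167
[ 0.8237 -0.1842 -1.15  ] [-0.1594  0.      0.0652] 35.0083 0.025014999063642213
```

View pics/p3.png

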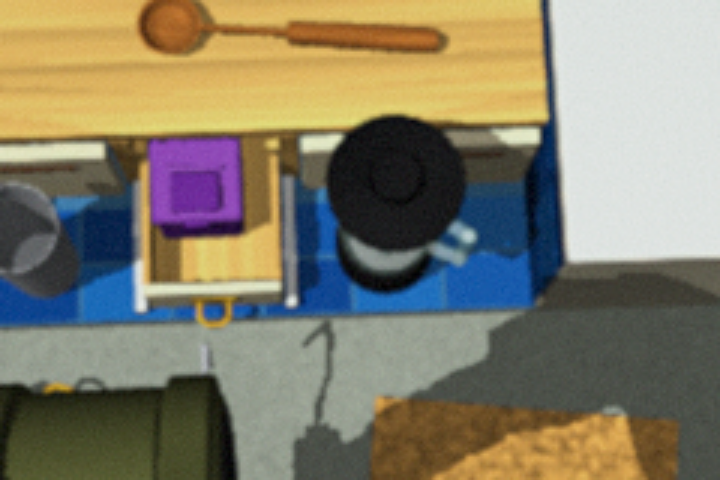

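The picture shows the hook free and the drawer out, with its eye at the mouth line. I'll lay the hook back where it was.

Run:
```python
from look import *
q=down(Y0+180)
move_to([G0[0],G0[1],.09],q)
line_to([G0[0],G0[1],.012],.1)
r=line_to([G0[0],G0[1],-.0045],.02,until_force=4)
s=read_state();print(r,s['ee_pos'],s['ft_force'],s['clock'])
set_gripper(.06); dwell(.2)
line_to([G0[0],G0[1],.10],.1)
move_to([.35,-.42,.2],q)
s=read_state();print(s['ee_pos'],s['ft_force'],s['clock'],s['grip_width'])
for c in('top','scene'): save('f_'+c,snapshot(c))
im=snapshot('top');k=cv2.resize(im[190:250,320:440],None,fx=6,fy=6)
for p in hookpts(G0,Y0).values():
    z=proj('top',p);cv2.circle(k,(int((z[1]-320+.5)*6),int((z[0]-190+.5)*6)),3,(0,255,255),-1)
save('f_c',k)
```

```text
True [ 0.4622 -0.1884 -0.0045] [0.0937 0.0461 5.1894] 38.0833
[ 0.3502 -0.4189  0.1992] [0.9221 0.1133 0.8502] 40.9833 0.0599943735980572
```

View pics/f_top.png

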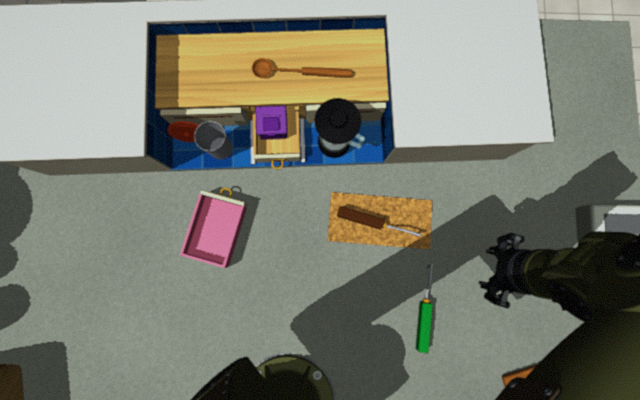

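View pics/f_scene.png

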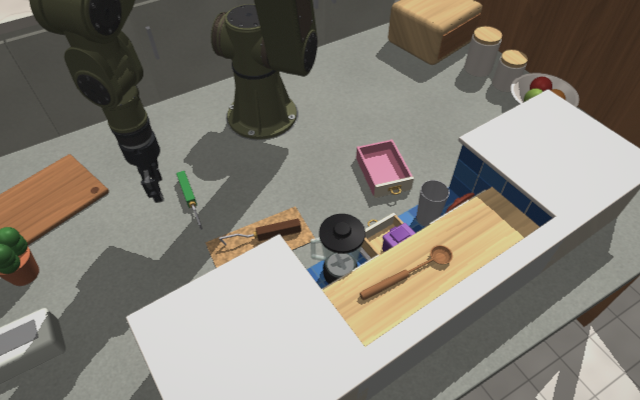

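View pics/f_c.png

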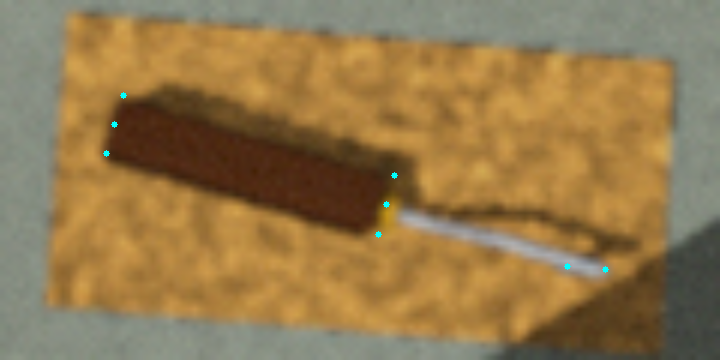

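The hook lies flat on the mat exactly where it started. The drawer is out with the container upright, and the jar, tumbler and spoon are at their starting pixels. I'll hand the job in.

```bash
python3 -c "
from h import *
close_job()"
```

```text
the job is handed in; nothing more can be done
```

The job is done and handed in at about 41 s of the 66 s allowed. No verdict was reported.

**What I did:** I gripped the brown-handled hook on the mat, dropped its tip into the middle drawer's eye and drew the drawer out. Drag was about 2 N and the stop came up as a clear rise in the pull. I held about 14 N on it for 0.8 s with no further movement, then unhooked and laid the hook back where it had been.

**Last checks:**
- **Drawer:** it is out, with the eye about at the niche mouth and the purple container upright in it.
- **Hook:** it lies flat on the mat, within about 1 px of its starting pose.
- **Other things:** the jar, tumbler, spoon, green hook and pink drawer look unmoved, and the robot stands clear.

**What failed or disagreed:**
- **First grasp:** it closed on air because the fingertips sat about 37 mm higher than the stated tool geometry. I measured this by touching bare counter, corrected for it, and the second grasp held.
- **Stop search:** one force-guarded move ended at about 1–2 N of pull, before the stop force had built up. I finished in 1 mm steps.
- **Insertion:** the arm hid the tip in the eye from the top camera, so I took it as hooked from the contact-free descent and from the drawer following the hook.

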